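# Slide the heavy battery box into its charging bay and start the charge

### The arm

A 6-joint arm with a two-finger parallel gripper is mounted at the origin on a cart in front of the work surface, level with it; the furniture and walls round the work are solid. World frame = base frame: x ahead of the robot, y to its left, z up, the work surface at z = 0. Lengths are in m, angles in rad, forces in N, time in s.
With the tool pointing down it reaches from about 0.35 to 0.8 m from the base axis. Payload 7.3 kg.
Tool frame: the origin (TCP) lies midway between the tips of the shut fingers; the grasp point (between the pads) lies 19 mm behind it; z points along the fingers, y is the direction in which the jaws open and shut (so a half turn about z gives the same grasp; the last joint's range is limited). The gripper opens to 85 mm and grips with 20 to 120 N. Pads are 22 mm wide; open, the fingers measure 114 mm over their backs; the gripper's body (76 mm by 85 mm) begins 54 mm behind the grasp point. The pads swing forward as they close: fully open they stand 13 mm farther back than shut.
Start: joints at [-1.408, 0.342, 1.524, -0, 1.275, -0.146], TCP at [0.16, -0.5, 0.231] pointing down, gripper open.
Joint ranges: [-2.53, 2.53], [-0.77, 2.02], [0.04, 2.7], [-1, 4.14], [0.28, 2.66], [-3.11, 3.11]. Speed limits (rad/s): [2.57, 2.57, 3.14, 3.14, 3.14, 3.14].

### API

Orientations are given as a unit quaternion [w, x, y, z].
In Python, from workcell import ctrl, cams gives the robot as it stands. The module is installed in compiled form; this text tells all that it offers.
- The arm moves only by the shell command python3 -m handwheel 'ROWS' [FORCE]. ROWS is JSON, a list of rows, each a list of 5 numbers: the closure, from 0 (fully open) to 1 (shut), then the shift along the world's x, y, z in cm, then the turn about the world's z in rad. A call has 1 to 20 rows; each row is the pose to reach, as a shift and turn from the pose commanded when the call began; what a row does not reach only later rows make up. A row lasts 1/8 s, in which the tool goes at most 62.5 mm and 10.7 degrees, less where a joint would pass 70% of its speed; a pose out of reach is approached as far as the arm can. A call with a gripper value outside its range is refused whole. The fingers move at their own pace and stop on an object; FORCE is the grip in N (left out, the last holds). Time passes only in rows, so rows that repeat a pose let the fingers close. It gives the time, the measured TCP pose, the force and the opening at its end, in the units of the state.
- ctrl.observe(): the state, without advancing time (a new reading comes with each control period).
- cams.camera(name): name is "scene" or "top"; returns the picture (480x640x3 uint8, blue, green, red); there is no depth.
- cams.camera_info(name): a dict with "intrinsics" (3x3 intrinsics, pixels), "cam_to_world" (4x4, takes a point from camera to world coordinates). Camera axes: x right, y up, looking along -z (the intrinsics and any distortion apply to the point x, -y, -z); pixel columns grow to the right and rows downward; lengths in m; the calibration is good to about 2 mm. A picture is of the moment at which its call begins. camera_info takes no time and is no camera call.
- ctrl.close_job(): hands the job in, once; it reports no verdict.
The state is a dict: "time_s": time; "joint_pos": joint angles; "joint_velocities": joint speeds; "joint_efforts": joint torques, N m; "ee_pos": TCP position; "orientation": TCP orientation; "force": force on the tool from outside, world axes, zero at the start; "torque": the same for the moment, N m; "gripper_width": opening from 0.0 (shut) to 1.0 (fully open).
Only numpy, scipy, OpenCV 4.12 (cv2) and the standard library are available. Lean on these libraries where they do the work, as an engineer would, in place of code of your own. Each camera call takes 0.05 s, during which the arm holds its last target. There are 200 camera calls.

### The job

Push the tall, heavy battery box along the bench into the charging bay until it is fully home against the charger block, pushing low on the foot ledge at its base so that it slides and never tips; do not grasp or lift it. Once it is home, and not before, press the green button on the bay's control pod down with a fingertip and let it go, then leave the box seated. Do not disturb the other things on the bench.

Things in the scene. Friction and masses are not known exactly. Their poses are not given: they have to be found in the camera images.
- battery_box: tall grey battery box, white lid, black handle on top: 70 mm deep (x), 110 wide (y), 157 high, 188 with handle; 1.2 to 2 kg, centre of mass about 75 mm up. Origin under the tower's centre, z up; +x face (copper strips) goes first into the bay. On the -x side (latches, gauge) a black foot ledge, 30 mm high, 110 wide, sticks out to x = -75 mm. Starts 100 to 125 mm short of its seat, up to 25 mm aside, 0.25 rad askew
- box_push (a point): middle of the foot ledge's upright outer face, 75 mm behind the box's origin and 15 mm up: pushed here the box slides; pushed on the tower higher than about 45 mm above the bench it may tip over its far edge. The tower's face stands 40 mm farther in than the ledge's
- charging_bay: charging bay fixed to the bench. Origin on the bench, where the centre of the box's underside is when the box is fully home; x points into the bay, z up; the seated box has the same axes. Yellow side rails, 20 mm high, from x = -15 to +35 mm, inner faces at y = +-61 mm (6 mm play each side); at their mouth flared lead-ins reach out to x = -42, y = +-80 mm
- bay_stop (a point): middle of the charger block's face that stops the box, 35 mm ahead of the bay's origin and 35 mm above the bench; grey block 70 mm high, 150 mm wide, two copper strips
- start_button_top (a point): centre of the top of the round green push button (30 mm across), 46 mm above the bench, on a grey control pod (64 x 64 mm) left of the bay at x = -80, y = +135 mm in the bay's frame; pressed straight down. A cable duct 12 mm high joins pod and bay
- start_button (a joint): travel of the green button in m: 0 up, 0.006 fully down; spring return, fully down at 3.5 N; it counts as pressed beyond 0.004
- tweezers: steel tweezers lying flat, 126 mm long (its y), 16 mm wide, 10 mm high, loose; origin at the centre of its underside; to be left alone
- loupe: black eye loupe standing on its wide end, 36 mm across, 36 mm high, loose; origin at the centre of its underside; to be left alone
- date_stamp: hand stamp with a turned wooden knob, 26 x 44 mm foot, 62 mm high, loose; origin at the centre of its underside; to be left alone
- sachets: bundle of blue and white sachets in a rubber band, 57 x 68 mm, 45 mm high, loose; origin at the centre of its underside; to be left alone

How it is judged:
By the outcome, as a careful person would: the job done as asked, in the order asked, and still so for the second after the job is handed in, with the robot touching nothing.
It also fails if it takes over 45 s, if anything falls off the work surface, if the arm or the gripper's body presses on something with over 40 N, if the wrist force passes 120 N, or if a joint passes its speed limit or range.

## Working session

There is one attempt and no reset: what is moved stays moved. The work goes in short steps, Python scripts to look and compute and a shell command to move; the robot and the scene stay as the last step left them, time stands still between calls to the robot, and variables do not carry over. Pictures are saved under pics/ and viewed, about 8 in all and at most 12, crops included, and the job is handed in when it is done.

```bash
mkdir -p pics
cat > h.py <<'E'
import numpy as np, cv2
from workcell import ctrl, cams
def ray(name,u,v):
    i=cams.camera_info(name);K=np.array(i["intrinsics"]);T=np.array(i["cam_to_world"])
    d=np.linalg.inv(K)@[u,v,1];d=T[:3,:3]@[d[0],-d[1],-d[2]];return T[:3,3],d
def pt(name,u,v,z):
    o,d=ray(name,u,v);return o+d*(z-o[2])/d[2]
def proj(name,p):
    i=cams.camera_info(name);K=np.array(i["intrinsics"]);T=np.array(i["cam_to_world"])
    c=T[:3,:3].T@(np.array(p)-T[:3,3]);q=K@[c[0],-c[1],-c[2]];return q[:2]/q[2]
E
python3 - <<'E'
from h import *
for n in("scene","top"):
    cv2.imwrite(f"pics/{n}0.png",cams.camera(n)); i=cams.camera_info(n); print(n,{k:np.round(v,3).tolist() if k in("intrinsics","cam_to_world") else v for k,v in i.items()})
s=ctrl.observe();print(s)
E
```

```text
scene {'intrinsics': [[496.709, 0.0, 318.63], [0.0, 496.709, 235.338], [0.0, 0.0, 1.0]], 'cam_to_world': [[0.648, 0.451, -0.614, -0.03], [-0.761, 0.367, -0.535, -0.777], [-0.015, 0.814, 0.581, 0.555], [0.0, 0.0, 0.0, 1.0]]}
top {'intrinsics': [[620.071, 0.0, 319.505], [0.0, 620.071, 247.703], [0.0, 0.0, 1.0]], 'cam_to_world': [[-0.015, 0.983, -0.182, 0.31], [-1.0, -0.015, 0.002, -0.343], [-0.001, 0.182, 0.983, 1.025], [0.0, 0.0, 0.0, 1.0]]}
{'time_s': 0.1, 'joint_pos': array([-1.40800081e+00,  3.42632611e-01,  1.52492226e+00,  1.20002749e-05,
        1.27540470e+00, -1.45986388e-01]), 'joint_velocities': array([-1.29409844e-04, -5.92128417e-04, -3.92147189e-05,  2.85286508e-04,
        3.39545726e-04,  1.55979881e-04]), 'joint_efforts': array([ 1.98252899e-03, -4.34446979e+01, -2.46490824e+01, -1.66587174e-04,
        4.68473998e-03,  8.78508359e-07]), 'ee_pos': array([ 0.15951938, -0.49980209,  0.2307058 ]), 'orientation': array([-6.83485588e-04,  9.88105411e-01,  1.53776560e-01, -5.26670367e-09]), 'force': array([0.1416631 , 0.39600381, 0.20247492]), 'torque': array([0.0111181 , 0.01396712, 0.01513462]), 'gripper_width': 1.003220739483578}
```

View pics/top0.png

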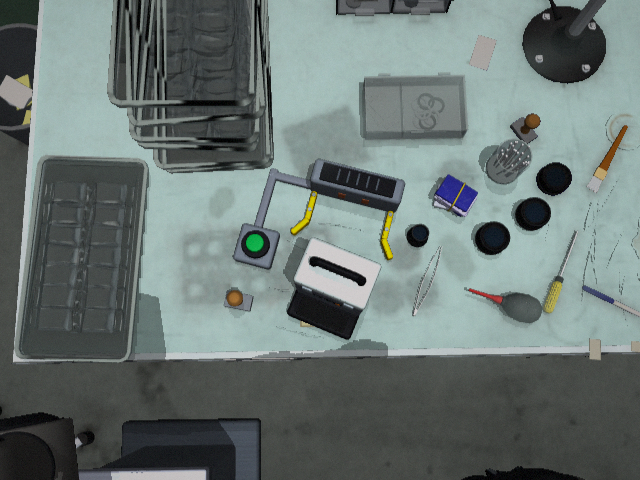

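View pics/scene0.png

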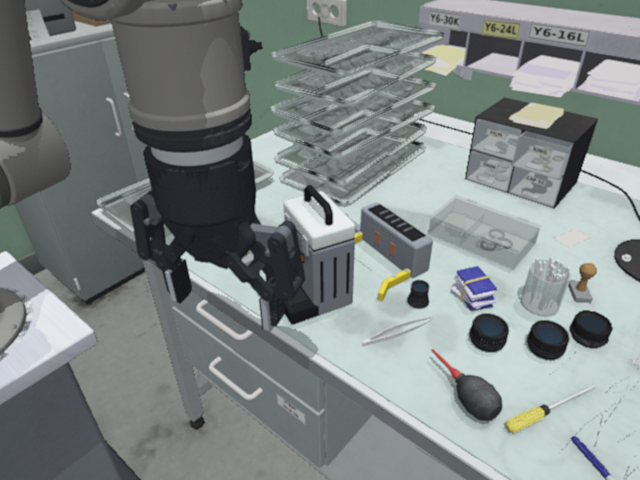

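The top view shows the box with its lid at about (338,270) and its ledge at (325,313). The charger block is at (357,182), the yellow rails at (303,213) and (388,235), and the green button at (255,242). The date stamp is at (237,298), the tweezers at (427,282) and the loupe at (417,236). The bay looks yawed and the box is turned further. I'll take an enlarged crop for the corner pixels.

Run:
```python
from h import *
im=cv2.imread("pics/top0.png")
c=cv2.resize(im[150:350,220:450],None,fx=3.4,fy=3,interpolation=cv2.INTER_CUBIC) if 0 else cv2.resize(im[150:350,220:450],None,fx=3,fy=3,interpolation=cv2.INTER_CUBIC)
cv2.imwrite("pics/crop0.png",c)
hsv=cv2.cvtColor(im,cv2.COLOR_BGR2HSV)
def comps(m,mn=40):
    n,l,s,ce=cv2.connectedComponentsWithStats(m.astype(np.uint8)*255)
    return [(s[k,4],ce[k],l==k) for k in range(1,n) if s[k,4]>mn]
g=cv2.inRange(hsv,(50,120,80),(85,255,255))
for a,c,_ in comps(g>0): print("green",a,c,pt("top",*c,.046))
y=cv2.inRange(hsv,(22,150,120),(35,255,255))
for a,c,m in comps(y>0,80): print("yellow",a,c,pt("top",*c,.02))
w=cv2.inRange(hsv,(0,0,205),(179,25,255));w[:, :270]=0;w[:,400:]=0;w[:225]=0;w[340:]=0
for a,c,m in comps(w>0,500):
    p=np.argwhere(m)[:,::-1].astype(np.float32); r=cv2.minAreaRect(p);b=cv2.boxPoints(r);q=np.array([pt("top",*x,.157) for x in b])
    print("lid",a,b.round(1).tolist(),q.round(4).tolist(),q.mean(0),[np.linalg.norm(q[i]-q[i-1]) for i in range(4)])
```

```text
green 251 [254.36653386 242.42629482] [ 0.50139511 -0.24023641  0.046     ]
yellow 236 [305.08474576 215.20762712] [ 0.55130721 -0.32171938  0.02      ]
yellow 239 [387.05857741 236.0376569 ] [ 0.51384036 -0.45684791  0.02      ]
lid 2181 [[294.70001220703125, 279.8999938964844], [311.20001220703125, 238.5], [380.0, 266.0], [363.3999938964844, 307.3999938964844]] [[0.4251, -0.3089, 0.157], [0.4842, -0.333, 0.157], [0.443, -0.4298, 0.157], [0.3848, -0.4048, 0.157]] [ 0.43427049 -0.3691244   0.157     ] [np.float64(0.10396593053115946), np.float64(0.06383773514034395), np.float64(0.10524527593880882), np.float64(0.06330887945471692)]
```

View pics/crop0.png

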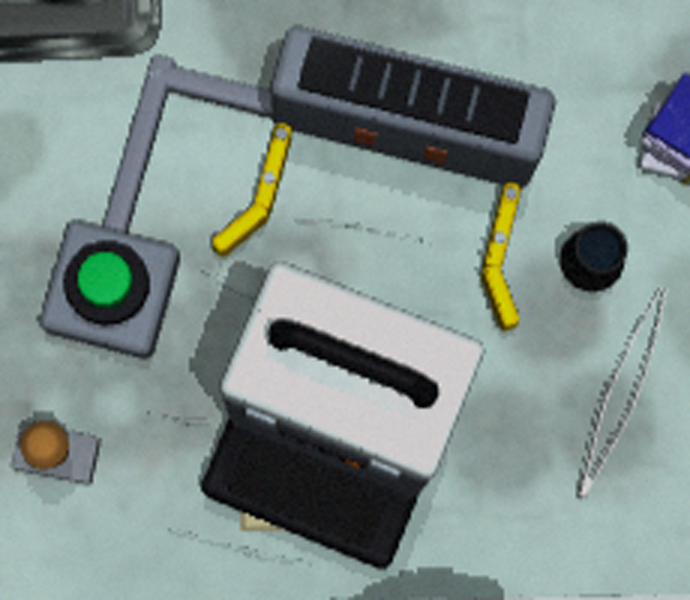

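The crop shows the ledge's outer corners at about crop (203,490) and (388,567), the block's upper front edge from (275,95) to (530,150), and open space behind the ledge. I'll compute both frames and cross-check them before moving.

```bash
cat >> h.py <<'E'
def R(a): return np.array([[np.cos(a),-np.sin(a)],[np.sin(a),np.cos(a)]])
BY=-0.270; BO=np.array([0.5425,-0.3918])
def tobay(p): return R(BY).T@(np.array(p)[:2]-BO)
E
python3 - <<'E'
from h import *
c=lambda u,v:(220+(u-1)/3,150+(v-1)/3)
P=lambda u,v,z:pt("top",*c(u,v),z)
a,b=P(205,490,.03),P(388,566,.03); print("ledge",a,b,(a+b)/2,np.linalg.norm(a-b),-np.arctan2(a[0]-b[0],a[1]-b[1]))
a,b=P(275,96,.07),P(533,152,.07); d=a-b;print("block",tobay(a),tobay(b),-np.arctan2(d[0],d[1]),np.linalg.norm(d))
print("edge",pt("top",330,357,0),"stamp bay",tobay(P(60,460,.005)),"loupe",tobay(P(592,270,.01)),"tweez low",tobay(P(583,493,0)))
box=np.array([.4343,-.3691]);print("box bay",tobay(box))
Y=-.40
for n,(bx,by,yaw,off) in dict(pre=(*tobay(box),Y-BY,.111),touch=(*tobay(box),Y-BY,.086),p1=(-.08,-.004,-.06,.086),p2=(-.045,0,0,.086),end=(0,0,0,.086)).items():
    w=BO+R(BY)@[bx,by]+R(BY+yaw)@[-off,0]; print(n,"TCP",w.round(4),"shift cm",((w-[.16,-.5])*100).round(2),"turn",round(BY+yaw-np.pi/2*0-0.309,3))
E
```

```text
ledge [ 0.3886313  -0.29282016  0.03      ] [ 0.34700363 -0.38946421  0.03      ] [ 0.36781747 -0.34114219  0.03      ] 0.10522801606176566 -0.40671553075036243
block [0.0342095  0.07009377] [ 0.0388427 -0.0699006] -0.2369165084032372 0.14007101887539986
edge [ 0.31851114 -0.35922519  0.        ] stamp bay [-0.17732277  0.1373506 ] loupe [-0.00145184 -0.12064941] tweez low [-0.12210345 -0.14491694]
box bay [-0.11033481 -0.00698274]
pre TCP [ 0.3321 -0.3259] shift cm [17.21 17.41] turn -0.709
touch TCP [ 0.3551 -0.3356] shift cm [19.51 16.44] turn -0.709
p1 TCP [ 0.383  -0.3464] shift cm [22.3  15.36] turn -0.639
p2 TCP [ 0.4162 -0.3569] shift cm [25.62 14.31] turn -0.579
end TCP [ 0.4596 -0.3689] shift cm [29.96 13.11] turn -0.579
```

Ledge and lid agree on the box pose. The bay yaw estimates, rails −0.27 and block −0.237, still need refining. I'll move behind the ledge now and use the rail screws as a third estimate.

```bash
python3 -m handwheel '[[0.4,4,4,0,-0.15],[0.4,8,8,0,-0.32],[0.4,12.5,13,0,-0.5],[0.4,17,17.5,0,-0.65],[0.4,17,17.5,0,-0.71],[0.4,17,17.5,0,-0.71],[0.4,17,17.5,-5,-0.71],[0.4,17,17.5,-10,-0.71],[0.4,17,17.5,-15,-0.71],[0.4,17,17.5,-19,-0.71],[0.4,17,17.5,-21.5,-0.71],[0.4,17,17.5,-21.5,-0.71]]' 40
python3 - <<'E'
from h import *
c=lambda u,v:(220+(u-1)/3,150+(v-1)/3)
P=lambda u,v,z:pt("top",*c(u,v),z)
yaw=lambda d:-np.arctan2(d[0],d[1])
print("screws",yaw(P(281,131,.02)-P(512,192,.02)),yaw(P(269,178,.02)-P(500,238,.02)))
d=P(281,131,.02)-P(269,178,.02);e=P(512,192,.02)-P(500,238,.02);print(np.arctan2(d[1],d[0]),np.arctan2(e[1],e[0]))
cv2.imwrite("pics/a1.png",cv2.resize(cams.camera("top")[150:350,220:450],None,fx=3,fy=3,interpolation=cv2.INTER_CUBIC))
s=ctrl.observe();print(s["ee_pos"],s["force"],s["orientation"],s["gripper_width"])
E
```

```text
time_s: 1.6
ee_pos: [0.328, -0.3249, 0.0147]
orientation: [-0.001, 0.98, -0.199, -0.002]
force: [0.6, 0.0, 0.8]
gripper_width: 0.6
screws -0.28188525082499116 -0.2764314032587905
-0.2557248439542251 -0.28332231033140404
[ 0.32876739 -0.32563082  0.01596413] [ 1.20534109 -0.05654744  0.78783425] [-5.02354244e-04  9.79926847e-01 -1.99355541e-01 -7.00592641e-04] 0.5962518275413766
```

View pics/a1.png

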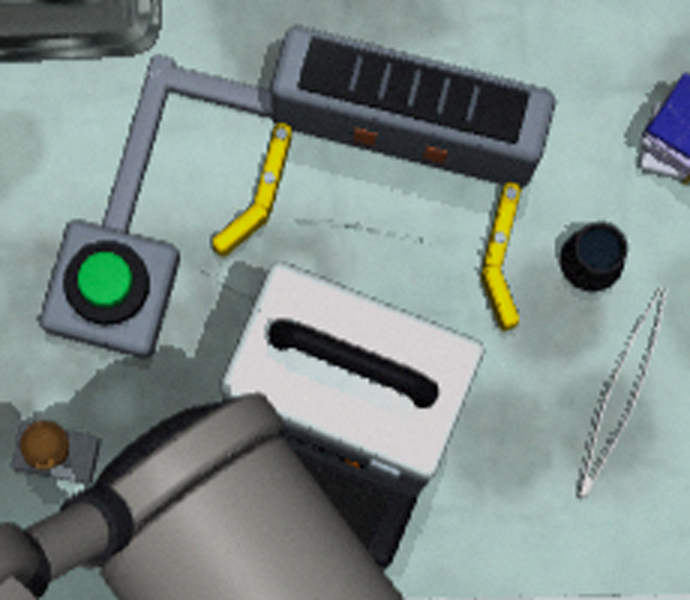

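The box is unmoved and the rail screws confirm a bay yaw of about −0.27. The wrist, at crop (200,500), overlaps the lid only by perspective, so there is no contact. I'll lower slightly and advance gently to touch the ledge.

```bash
python3 -m handwheel '[[0.4,0,0,-0.5,0],[0.4,0.5,-0.2,-0.5,0],[0.4,1,-0.4,-0.5,0],[0.4,1.5,-0.63,-0.5,0],[0.4,2,-0.85,-0.5,0],[0.4,2.4,-1,-0.5,0],[0.4,2.8,-1.2,-0.5,0],[0.4,3,-1.27,-0.5,0],[0.4,3,-1.27,-0.5,0]]'
```

```text
time_s: 2.78
ee_pos: [0.3572, -0.3367, 0.0112]
orientation: [-0.001, 0.98, -0.199, -0.003]
force: [-10.6, 1.9, 6.6]
gripper_width: 0.6
```

Contact, about 10 N. Now push toward the mouth, squaring up gradually.

```bash
python3 -m handwheel '[[0.4,0.4,-0.16,-0.5,0.01],[0.4,0.85,-0.33,-0.4,0.025],[0.4,1.3,-0.5,-0.3,0.04],[0.4,1.8,-0.7,-0.2,0.055],[0.4,2.3,-0.87,0,0.07],[0.4,2.8,-1.03,0,0.085],[0.4,3.3,-1.2,0,0.1],[0.4,3.8,-1.36,0,0.115],[0.4,4.3,-1.52,0,0.13],[0.4,4.75,-1.65,0,0.13],[0.4,5.2,-1.8,0,0.13],[0.4,5.6,-1.92,0,0.13],[0.4,5.6,-1.92,0,0.13]]'
python3 - <<'E'
from h import *
im=cams.camera("top")
cv2.imwrite("pics/a2.png",cv2.resize(im[150:350,220:450],None,fx=3,fy=3,interpolation=cv2.INTER_CUBIC))
E
```

```text
time_s: 4.4
ee_pos: [0.4131, -0.355, 0.0096]
orientation: [-0.002, 0.991, -0.135, -0.003]
force: [-6.0, 2.4, -3.7]
gripper_width: 0.602
```

View pics/a2.png

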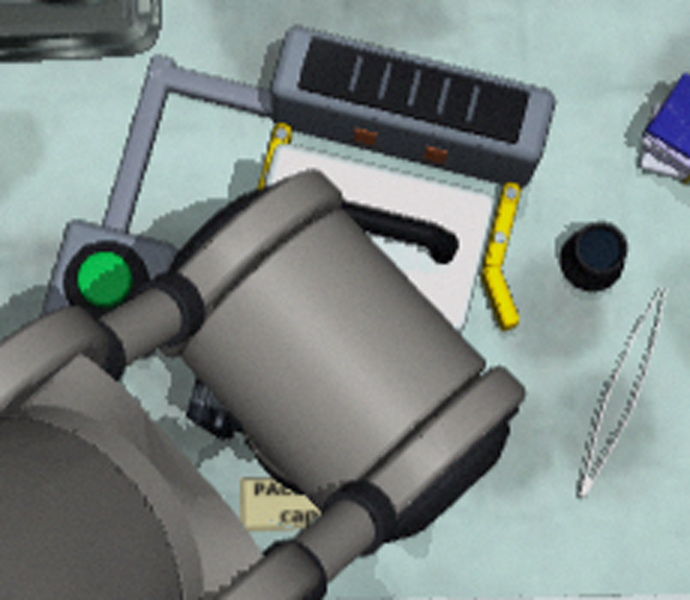

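The box has slid into the mouth. The lid's front edge runs from crop (280,148) to (495,188) between the rails, and the pod, loupe and tweezers haven't moved. I'll measure its pose in the bay.

Run:
```python
from h import *
im=cv2.imread("pics/a2.png")
hsv=cv2.cvtColor(im,cv2.COLOR_BGR2HSV)
w=cv2.inRange(hsv,(0,0,200),(179,30,255))
# front edge: first white row per column; right edge: last white col per row
xs=np.arange(345,480); e=[(x,np.argmax(w[120:300,x]>0)+120) for x in xs]
c=lambda u,v:(220+(u-1)/3,150+(v-1)/3)
pe=np.array([pt("top",*c(*p),.157) for p in e])
vx,vy,x0,y0=cv2.fitLine(pe[:,:2].astype(np.float32),cv2.DIST_HUBER,0,.01,.01).ravel()
if vy<0:vx,vy=-vx,-vy
print("front yaw",-np.arctan2(vx,vy),"front bay",tobay(pe[0]),tobay(pe[-1]))
rows=np.arange(210,320); f=np.array([pt("top",*c(np.nonzero(w[r,:500])[0].max(),r),.157) for r in rows])
v=cv2.fitLine(f[:,:2].astype(np.float32),cv2.DIST_HUBER,0,.01,.01).ravel();v=v*np.sign(v[0]);print("right yaw",np.arctan2(v[1],v[0]),"right bay",tobay(f[0]),tobay(f[-1]))
print("lid0 front/right, first picture:",[tobay(p) for p in ((.4842,-.333),(.443,-.4298),(.3848,-.4048))])
```

```text
front yaw -0.26251775 front bay [-0.01385062  0.02140385] [-0.01299677 -0.04463785]
right yaw -0.27258563 right bay [-0.01931433 -0.05157679] [-0.07396106 -0.05158949]
lid0 front/right, first picture: [array([-0.07187165,  0.04111929]), array([-0.08575941, -0.06316307]), array([-0.14851916, -0.05459257])]
```

The box is square to within about 5 mrad, centred to about 1 mm, and about 45 mm short. I'll push straight in, slower near the end.

```bash
python3 -m handwheel '[[0.4,0.5,-0.14,0,0],[0.4,1,-0.28,0,0],[0.4,1.5,-0.42,0,0],[0.4,2,-0.55,0,0],[0.4,2.5,-0.69,0,0],[0.4,3,-0.83,0,0],[0.4,3.4,-0.94,0,0],[0.4,3.8,-1.05,0,0],[0.4,4,-1.11,0,0],[0.4,4.2,-1.16,0,0],[0.4,4.3,-1.19,0,0],[0.4,4.3,-1.19,0,0]]'
```

```text
time_s: 5.95
ee_pos: [0.4555, -0.3668, 0.0093]
orientation: [-0.002, 0.991, -0.135, -0.004]
force: [-7.5, 2.7, -2.8]
gripper_width: 0.6
```

```bash
python3 -m handwheel '[[0.4,0.1,-0.03,0,0],[0.4,0.2,-0.06,0,0],[0.4,0.3,-0.08,0,0],[0.4,0.4,-0.11,0,0],[0.4,0.4,-0.11,0,0]]'
```

```text
time_s: 6.58
ee_pos: [0.4593, -0.3678, 0.0092]
orientation: [-0.002, 0.991, -0.135, -0.004]
force: [-7.2, 2.4, -3.8]
gripper_width: 0.601
```

Still sliding at the same force, so it isn't at the stop yet. Continue in small steps.

```bash
python3 -m handwheel '[[0.4,0.1,-0.03,0,0],[0.4,0.2,-0.06,0,0],[0.4,0.3,-0.08,0,0],[0.4,0.4,-0.11,0,0],[0.4,0.4,-0.11,0,0]]'
```

```text
time_s: 7.2
ee_pos: [0.4604, -0.3675, 0.0077]
orientation: [-0.004, 0.991, -0.136, -0.007]
force: [-15.9, 2.2, -6.0]
gripper_width: 0.602
```

```bash
python3 -m handwheel '[[0.4,0.15,-0.04,0,0],[0.4,0.3,-0.08,0,0],[0.4,0.4,-0.11,0,0],[0.4,0.4,-0.11,0,0]]'
```

```text
time_s: 7.7
ee_pos: [0.461, -0.3673, 0.0064]
orientation: [-0.006, 0.991, -0.136, -0.011]
force: [-26.4, 3.9, -7.1]
gripper_width: 0.604
```

Firm stop: force rises with almost no advance, at the predicted seat TCP x of 0.460. I'll back straight off, rise, and look before pressing.

```bash
python3 -m handwheel '[[0.4,-1,0.28,0,0],[0.4,-3,0.83,0.2,0],[0.4,-5,1.4,0.4,0],[0.4,-7,1.95,0.5,0],[0.4,-7,1.95,4,0],[0.4,-7,1.95,9,0],[0.4,-7,1.95,14,0],[1,-7,1.95,19,0],[1,-10,7,19,0],[1,-13,12,19,0],[1,-14,17,19,0],[1,-14,22,19,0],[1,-14,22,19,0]]'
python3 - <<'E'
from h import *
im=cams.camera("top")
cv2.imwrite("pics/a3.png",cv2.resize(im[150:350,220:450],None,fx=3,fy=3,interpolation=cv2.INTER_CUBIC))
cv2.imwrite("pics/s3.png",cams.camera("scene"))
print(ctrl.observe()["ee_pos"],ctrl.observe()["gripper_width"],ctrl.observe()["force"])
E
```

```text
time_s: 9.32
ee_pos: [0.3304, -0.1498, 0.2019]
orientation: [0.0, 0.991, -0.133, 0.001]
force: [-0.0, 0.4, 0.7]
gripper_width: 0.002
[ 0.33121694 -0.15249017  0.20192946] 0.002158481432219228 [0.56132654 0.08053593 0.80599583]
```

View pics/a3.png

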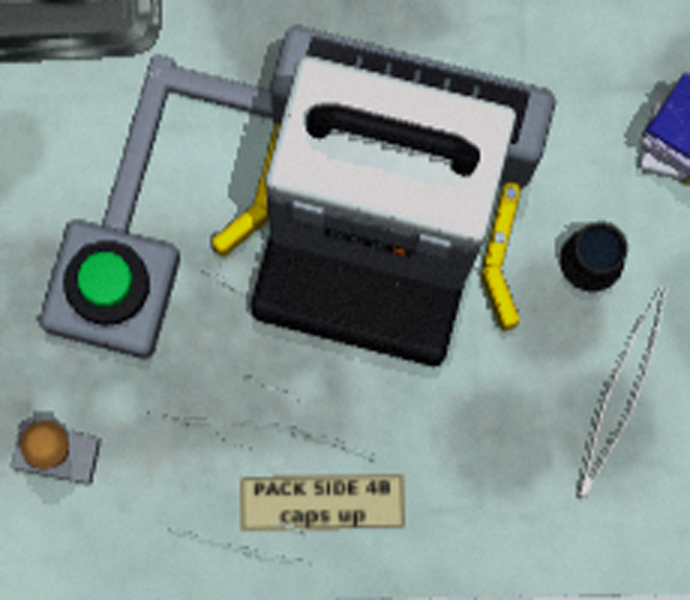

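View pics/s3.png

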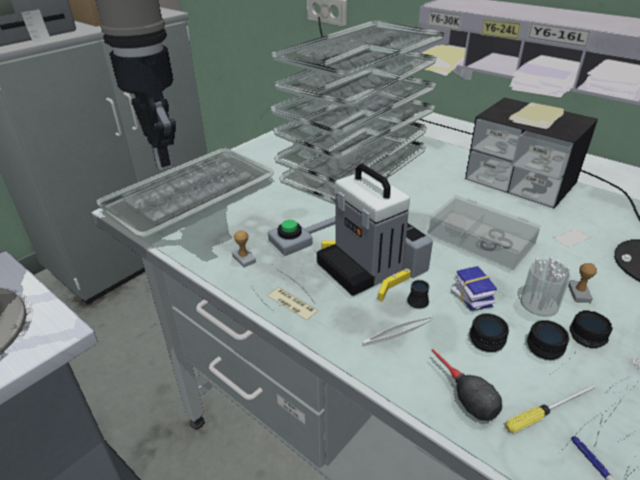

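The box stands upright against the block, with its lid at crop (393,150) and its ledge ending at (445,362). The other items are where they were. I'll check the seat numerically and fix the button position from both views.

Run:
```python
from h import *
im=cv2.imread("pics/a3.png"); hsv=cv2.cvtColor(im,cv2.COLOR_BGR2HSV)
w=cv2.inRange(hsv,(0,0,205),(179,25,255)); w[:,:255]=0;w[:,530:]=0;w[260:]=0
n,l,s,ce=cv2.connectedComponentsWithStats(w);k=1+np.argmax(s[1:,4])
p=np.argwhere(l==k)[:,::-1].astype(np.float32);b=cv2.boxPoints(cv2.minAreaRect(p))
q=np.array([pt("top",220+(u-1)/3,150+(v-1)/3,.157) for u,v in b]);print([tobay(x).round(4) for x in q],tobay(q.mean(0)))
P=lambda u,v,z:pt("top",220+(u-1)/3,150+(v-1)/3,z)
print("ledge",tobay(P(254,316,.03)),tobay(P(440,363,.03)))
sc=cv2.imread("pics/s3.png");g=cv2.inRange(cv2.cvtColor(sc,cv2.COLOR_BGR2HSV),(50,140,110),(75,255,255));g[:200]=0
n,l,s,ce=cv2.connectedComponentsWithStats(g);k=1+np.argmax(s[1:,4]);print("button scene",s[k],ce[k],pt("scene",*ce[k],.044))
```

```text
[array([-0.0335,  0.0538]), array([0.0324, 0.0546]), array([ 0.0316, -0.0516]), array([-0.034 , -0.0511])] [-0.00087183  0.0014539 ]
ledge [-0.07707093  0.05319489] [-0.07667216 -0.05062275]
button scene [282 220  15  11 119] [288.94117647 224.96638655] [ 0.50135503 -0.24360959  0.044     ]
```

Seated within about 1 mm and square. The two button estimates agree within 3 mm, at about (0.501, −0.241). Next, hover over it, then descend.

```bash
python3 -m handwheel '[[1,5,-2.5,0,0],[1,10,-5,0,0],[1,14,-7.3,0,0],[1,17,-8.9,0,0],[1,17,-8.9,-4,0],[1,17,-8.9,-8,0],[1,17,-8.9,-12,0],[1,17,-8.9,-14,0],[1,17,-8.9,-14.3,0],[1,17,-8.9,-14.3,0]]'
python3 - <<'E'
from h import *
cv2.imwrite("pics/s4.png",cv2.resize(cams.camera("scene")[150:320,200:440],None,fx=3,fy=3,interpolation=cv2.INTER_CUBIC))
E
```

```text
time_s: 10.68
ee_pos: [0.501, -0.2423, 0.0587]
orientation: [0.0, 0.991, -0.136, 0.0]
force: [-0.1, 0.4, 0.5]
gripper_width: 0.005
```

View pics/s4.png

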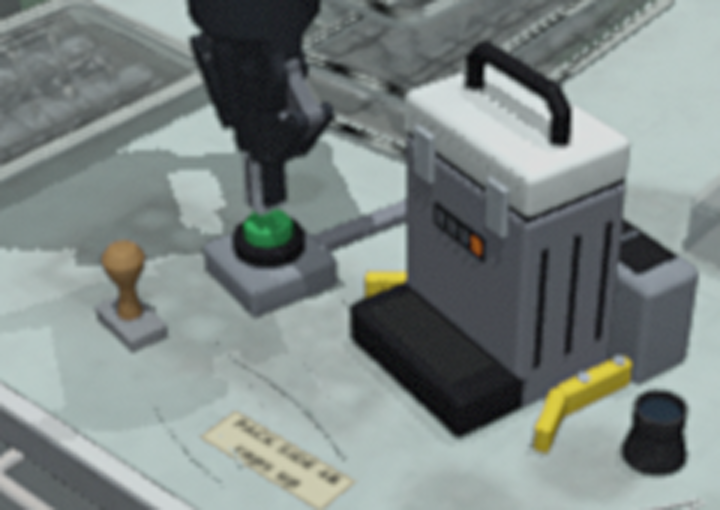

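The shut fingertips are centred over the green button at crop (268,210), and the body is clear of box and stamp. Press now.

```bash
python3 -m handwheel '[[1,0,0,-0.5,0],[1,0,0,-1,0],[1,0,0,-1.3,0],[1,0,0,-1.5,0],[1,0,0,-1.7,0],[1,0,0,-1.9,0],[1,0,0,-2,0],[1,0,0,-2,0],[1,0,0,-2,0]]'
```

```text
time_s: 11.85
ee_pos: [0.5006, -0.2413, 0.0399]
orientation: [0.0, 0.991, -0.135, 0.0]
force: [-4.2, 3.2, 14.7]
gripper_width: 0.002
```

Fully down: the tip is at z = 0.040 and 14.7 N is past the spring's 3.5 N. Release, rise, clear off and check.

```bash
python3 -m handwheel '[[1,0,0,1,0],[1,0,0,3,0],[1,0,0,8,0],[1,0,0,13,0],[1,0,0,16,0],[1,-5,3,16,0],[1,-10,6,16,0],[1,-15,9,16,0],[1,-17,9,16,0],[1,-17,9,16,0],[1,-17,9,16,0]]'
python3 - <<'E'
from h import *
im=cams.camera("top"); c=cv2.resize(im[150:350,220:450],None,fx=3,fy=3,interpolation=cv2.INTER_CUBIC)
cv2.imwrite("pics/a5.png",c); d=cv2.absdiff(c,cv2.imread("pics/a3.png")).max(2)
n,l,s,ce=cv2.connectedComponentsWithStats((d>40).astype(np.uint8));print([s[k].tolist() for k in range(1,n) if s[k,4]>30])
o=cv2.imread("pics/top0.png");d=cv2.absdiff(im,o).max(2);n,l,s,ce=cv2.connectedComponentsWithStats((d>40).astype(np.uint8));print([s[k].tolist() for k in range(1,n) if s[k,4]>15])
st=ctrl.observe();print(st["time_s"],st["ee_pos"],st["force"])
E
```

```text
time_s: 13.22
ee_pos: [0.3316, -0.1519, 0.1986]
orientation: [0.0, 0.991, -0.135, 0.001]
force: [-0.2, -0.6, -0.4]
gripper_width: -0.001
[]
[[283, 168, 109, 173, 11195], [0, 245, 215, 199, 14103], [70, 259, 8, 16, 50], [25, 262, 20, 34, 278], [83, 269, 3, 11, 17], [110, 295, 7, 10, 31], [252, 339, 136, 20, 1177], [0, 346, 8, 14, 71], [41, 360, 71, 42, 1375], [192, 363, 15, 9, 74], [0, 412, 87, 19, 738], [0, 427, 92, 52, 2342], [70, 463, 8, 6, 28], [463, 466, 116, 14, 921], [61, 471, 51, 9, 422], [4, 472, 20, 8, 132]]
13.275 [ 0.3315685  -0.1518285   0.19846345] [-0.18735153 -0.2501931  -0.70364482]
```

View pics/a5.png

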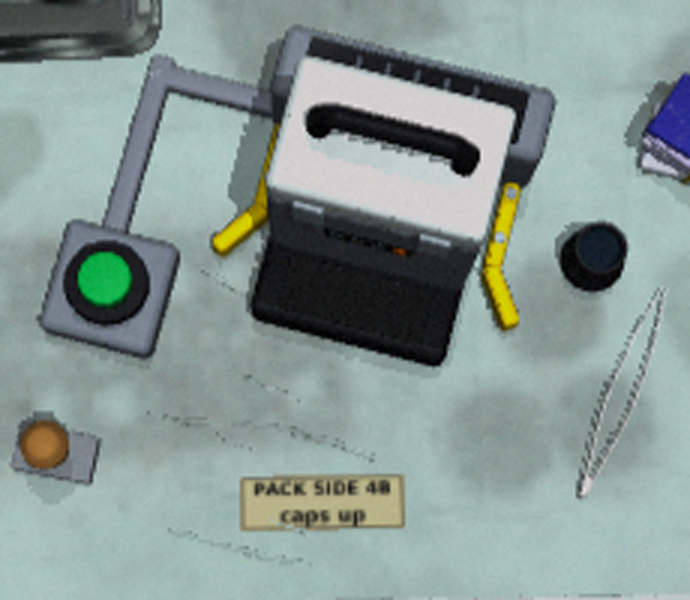

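The box is still seated, the button is back up, and nothing else on the bench has moved. The robot is clear, so I'm handing in.

```bash
python3 -c "
from workcell import ctrl
print(ctrl.close_job())"
```

```text
the job is handed in; nothing more can be done
None
```

I pushed the battery box fully into the bay, then pressed and released the green button, and handed the job in at about 13.3 s with the robot clear of everything.

- **Push:** I pushed low on the foot ledge with both half-open fingertips, squaring the box up on the way in. At the predicted seat it stopped moving and the push force rose from about 8 to 26 N. The box was never gripped or lifted, and it stood upright in the pictures.
- **Seat check:** From the top view, the box's centre measured about 1 mm from the bay's origin in x and 1.5 mm in y, with the box square to the bay. That is within the 2 mm calibration. The ledge's outer edge measured 1.5 to 2 mm farther back than nominal, also within the calibration.
- **Button:** I pressed it only after that check. The fingertip went down to z = 0.040 m with 14.7 N on it, which matches the full 6 mm travel. I could not read the button joint directly. In the last picture the button looks as it did before the press.
- **Other checks:** The last top view showed no change around the bay since before the press, and the loose items looked where they started. One estimate disagreed early on: the charger block's edge gave a bay yaw of −0.237 rad, while the rails and their screws gave about −0.27. I used −0.27, and the seated box confirmed it.

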